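# Clamp a pressure reducer on the right ratchet tooth

### The arm

A 6-joint arm with a two-finger parallel gripper is mounted at the origin on the work surface. World frame = base frame: x ahead of the robot, y to its left, z up, the work surface at z = 0. Lengths are in m, angles in rad, forces in N, time in s.
With the tool pointing down it reaches from about 0.325 to 0.9 m from the base axis. Payload 6.1 kg.
Tool frame: the origin (TCP) lies between the finger pads; the fingertips stand 8 mm ahead of it and the grasp point (between the pads) lies 11 mm behind it; z points along the fingers, y is the direction in which the jaws open and shut (so a half turn about z gives the same grasp; the last joint's range is limited). The gripper opens to 87 mm and grips with 3 to 60 N. Pads are 19 mm wide; open, the fingers measure 117 mm over their backs; the gripper's body (75 mm by 190 mm) begins 51 mm behind the grasp point.
Start: joints at [-1.32, 0.22, 1.526, -0, 1.395, -0.126], TCP at [0.23, -0.581, 0.231] pointing down, gripper open.
Joint ranges: [-2.98, 2.98], [-0.91, 2.08], [0.09, 2.57], [-1.24, 4.39], [0.2, 2.65], [-2.68, 2.68]. Speed limits (rad/s): [2.57, 2.57, 3.01, 3.14, 3.14, 3.14].

### API

Orientations are given as a unit quaternion [x, y, z, w].
In Python, from bench import r gives the robot as it stands.
- The arm moves only by the tool send_rows, never from a script. Its argument "steps" is a list of rows, each a list of 6 numbers: the shift along the tool's x, y, z in mm, then the turn, a rotation vector about the tool's x, y, z in rad. In form: [[tx, ty, tz, wx, wy, wz], ...]. A call has 1 to 20 rows; each row shifts and turns the commanded pose from where the row before left it, along the tool's axes as they then stand; what a row does not reach is not made up. A row lasts 1/8 s, in which the tool goes at most 62.5 mm and 10.7 degrees, less where a joint would pass 70% of its speed; a pose out of reach is approached as far as the arm can. A call with a gripper value outside its range is refused whole. "claw" is the opening, from -1 (shut) to 1 (fully open), so that 0 is half open, set as the call begins (left out, the last holds). The fingers move at their own pace and stop on an object; "squeeze" is the grip in N (left out, the last holds). Time passes only in rows, so rows that do not move let the fingers close. It gives the time, the measured TCP pose, the force and the opening at its end, in the units of the state.
- r.get_state(): the state, without advancing time (a new reading comes with each control period).
- r.camera(name): name is "scene" or "top"; returns a dict with "frame" (400x640x3 uint8, red, green, blue), "z_map" (400x640 float32, m along the optical axis (not along the pixel's ray), 0 where there is no reading), "fx", "fy", "cx", "cy" (pixels), "k1" (the pictures are not rectified: a ray, as slopes to the right and down, at radius r is drawn at 1 + k1 r^2 times it, then the intrinsics apply), "R" (3x3) and "t" (3): a world point X has camera coordinates R X + t. Camera axes: x right, y down, z forward; pixel columns grow to the right and rows downward; lengths in m; the calibration is good to about 2 mm. A picture is of the moment at which its call begins.
- r.sign_off(): hands the job in, once; it reports no verdict.
The state is a dict: "time": time; "qpos": joint angles; "dq": joint speeds; "joint_efforts": joint torques, N m; "ee_pos": TCP position; "eef_rot": TCP orientation; "ft_force": force on the tool from outside, world axes, zero at the start; "torque": the same for the moment, N m; "finger_gap": opening from 0.0 (shut) to 1.0 (fully open).
Only numpy, scipy, OpenCV 4.12 (cv2) and the standard library are available. Lean on these libraries where they do the work, as an engineer would, in place of code of your own. Each camera call takes 0.05 s, during which the arm holds its last target.

### The job

Stand the pressure reducer upright in the nest of the ratchet clamp, then wind the clamp's knob clockwise and leave it with the pawl caught at the first tooth where the sprung pad really grips the reducer: about 12 N on the pad, 5 N at least and 20 N at most. The ratchet cannot be wound back and more than 30 N, even for a moment, ruins the reducer, so feel the load tooth by tooth. Let go at the end and leave everything else on the bench where it is.

Things in the scene. Friction and masses are not known exactly. Their poses are not given: they have to be found in the camera images.
- clamp: ratchet clamp screwed to the bench: grey base plate 140 x 290 x 14 mm, origin under its centre, long axis = its y. Knob and ratchet wheel stand at +y, the nest at -y. Between them the carriage (top 50 mm above the bench) carries a sprung flat steel pad 42 mm wide (top 52 mm above the bench). A V-shaped back stop closes the nest at -y.
- track (a point): middle of the base plate's top at the -y end, under the back stop: a V block 48 mm high that opens towards the pad (+y). The last user left it anywhere on a 18 mm track and its place is not measured: it meets a reducer standing at the nest point after 2 to 20 mm of travel towards -y. It stays put while clamping.
- nest (a point): where to stand the reducer, on the base plate's top (14 mm above the bench), midway between two low guides (10 mm high, 54 mm apart in x), 60 mm from the clamp's centre towards its -y. Axes as the clamp's. At the start the pad's face is 26 mm from here in +y (4 mm clear of the reducer), so place within about 2 mm; winding slides the reducer to -y against the back stop.
- knob_grip (a point): on the knob's upright axis, 82 mm above the bench, at the height to grip, 95 mm from the clamp's centre towards its +y. The knob is an upright black bar 50 mm long, 14 mm thick, 60 to 94 mm above the bench, on a 14 mm shaft over the ratchet wheel (74 mm wide, top 40 mm above the bench). Frame turns with the knob: x along the bar (white line at -x), y across it.
- knob (a joint): turn of the knob, rad, 0 at the start, growing clockwise seen from above, stop at 3.4. 16 teeth, 0.3927 rad apart: the pawl drops behind a tooth just past (under 0.05 rad) each multiple of 0.3927, and let go under load the wheel settles back on it. 1 rad = 10 mm of carriage. Friction takes 0.01 N m, the pawl up to 0.03 N m, and each newton on the pad adds 0.01 N m.
- pawl (a joint): swing of the sprung pawl on the wheel's -x side, rad: about 0 when dropped in behind a tooth, growing to about 0.14 as it climbs a tooth.
- carriage: carriage driven by the knob, 10 mm per rad towards the clamp's -y (3.9 mm a tooth); its origin is the clamp's origin when the knob is at 0. It carries the pad on a spring of 2.4 N per mm: once the reducer is against the back stop the load grows 9.4 N a tooth; before that, only the reducer's sliding friction (1 to 4 N) is felt.
- reducer: pressure reducer: a plain turned steel part, a body 44 mm wide and 55 mm high with a neck 24 mm wide above it up to 100 mm, about 0.35 kg; stands upright; origin under its centre. Grip the neck, about 85 mm above its foot.
- handwheel_valve: cylinder valve: a 34 mm square steel block 50 mm high with a black round handwheel 52 mm wide on top (84 mm high in all); origin under its centre. Bystander.
- pressure_gauge: pressure gauge lying face up, 64 mm wide, 26 mm high, with a 22 mm brass stub; origin under its centre. Bystander.
- grease_jar: small clear jar with a white cap, 52 mm wide, 50 mm high; origin under its centre. Bystander.
- spanner: steel spanner lying flat near the far edge; origin under its middle. Bystander.
- screwdriver: screwdriver lying flat; origin under its middle. Bystander.
- mug: white mug 80 mm wide, 90 mm high; origin under its centre. Bystander.

How it is judged:
By the outcome, as a careful person would: the job done as asked, in the order asked, and still so for the second after the job is handed in, with the robot touching nothing.
It also fails if it takes over 61 s, if anything falls off the work surface, if the arm or the gripper's body presses on something with over 40 N, if the wrist force passes 120 N, or if a joint passes its speed limit or range.

## Working session

There is one attempt and no reset: what is moved stays moved. The work goes in short steps, Python scripts to look and compute and a tool call to move; the robot and the scene stay as the last step left them, time stands still between calls to the robot, and variables do not carry over. Pictures are saved under pics/ and viewed, and the job is handed in when it is done.

Besides the shell and the picture viewer there is one more tool, called by a JSON object that holds its "fn" and its "kwargs". send_rows: Moves the arm, as the interface text tells. Its arguments: {"type":"object","properties":{"steps":{"type":"array","items":{"type":"array","items":{"type":"number"}}},"claw":{"type":"number"},"squeeze":{"type":"number"}},"required":["steps"]}

```bash
ls; mkdir -p pics
python3 - <<'E'
from bench import r
import cv2,numpy as np
print(r.get_state())
for n in("scene","top"):
    c=r.camera(n); cv2.imwrite(f"pics/{n}0.png",c["frame"][:,:,::-1]); np.savez(f"{n}0.npz",**c)
    print({k:c[k] for k in("fx","fy","cx","cy","k1","R","t")})
E
```

```text
pics
{'time': 0.0, 'qpos': array([-1.32010228e+00,  2.21217421e-01,  1.52762118e+00,  3.74415958e-05,
        1.39470178e+00, -1.26099544e-01]), 'dq': array([-0.00032074, -0.00066251, -0.00284412,  0.00045545,  0.00132542,
       -0.00028476]), 'joint_efforts': array([-1.93018837e-03, -4.94614470e+01, -3.87377536e+01,  6.98807440e-02,
        5.70174668e-02, -1.36693493e-04]), 'ee_pos': array([ 0.229819  , -0.58055764,  0.22943731]), 'eef_rot': array([ 9.82305904e-01,  1.87280974e-01, -4.22372757e-05, -9.73118850e-04]), 'ft_force': array([ 1.23475523,  0.59865884, -0.52142356]), 'torque': array([-0.00834877, -0.01544704,  0.03093742]), 'finger_gap': 0.9991362739769867}
{'fx': 416.42700771711765, 'fy': 416.42700771711765, 'cx': 317.59364683534244, 'cy': 203.79592806205858, 'k1': -0.019784446092818934, 'R': array([[-0.35024916,  0.93660327,  0.00999224],
       [ 0.6857164 ,  0.26366625, -0.67843433],
       [-0.63805843, -0.23076921, -0.7345931 ]]), 't': array([ 0.18120055, -0.32242723,  1.48010363])}
{'fx': 456.75848621239027, 'fy': 456.75848621239027, 'cx': 311.01434765638544, 'cy': 202.9677767856256, 'k1': 0.01683888643631272, 'R': array([[ 0.00275632, -0.9998809 , -0.01518521],
       [-0.99821596, -0.0018454 , -0.05967825],
       [ 0.05964312,  0.01532261, -0.99810216]]), 't': array([0.02792791, 0.54621209, 1.21896737])}
```

View pics/scene0.png

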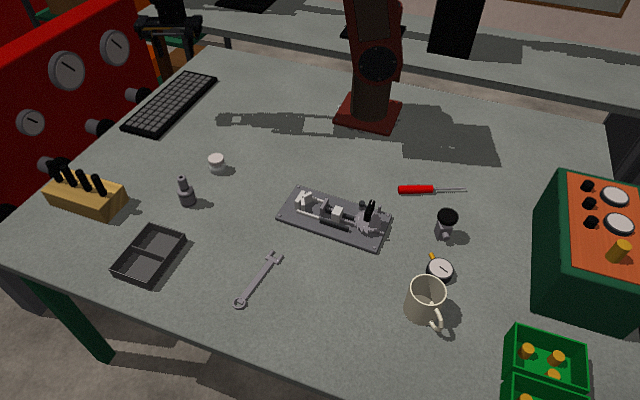

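View pics/top0.png

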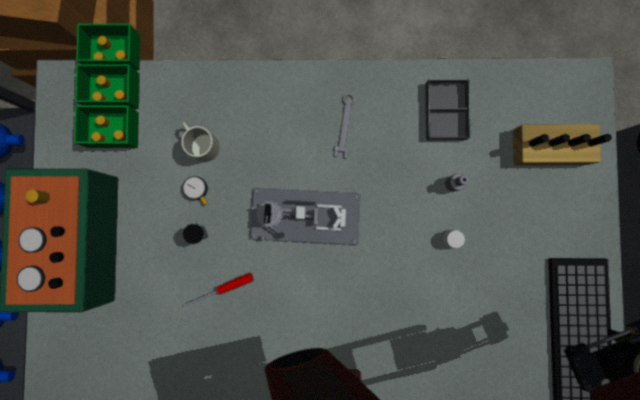

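The scene view shows the clamp at about (335,218), with the knob at its right end, and the reducer at (185,190). In the top view the clamp is at (304,217) and the reducer at (457,182). Next I'll zoom in and measure both.

```bash
cat > h.py <<'E'
import numpy as np,cv2
def load(f): return dict(np.load(f))
def ray(c,u,v):
    p=np.stack([(np.atleast_1d(u)-c["cx"])/c["fx"],(np.atleast_1d(v)-c["cy"])/c["fy"]],-1).astype(float)
    s=p.copy()
    for _ in range(20): s=p/(1+c["k1"]*(s**2).sum(-1,keepdims=True))
    d=np.concatenate([s,np.ones((len(s),1))],1)@c["R"]
    return -c["R"].T@c["t"],d
def plane(c,u,v,z):
    o,d=ray(c,u,v); return o+d*((z-o[2])/d[:,2])[:,None]
def proj(c,X):
    X=np.atleast_2d(X)@c["R"].T+c["t"]; s=X[:,:2]/X[:,2:]; s=s*(1+c["k1"]*(s**2).sum(-1,keepdims=True))
    return np.c_[s[:,0]*c["fx"]+c["cx"],s[:,1]*c["fy"]+c["cy"]]
def pts(c):
    z=c["z_map"]; v,u=np.mgrid[:z.shape[0],:z.shape[1]]
    o,d=ray(c,u.ravel(),v.ravel()); return (o+d*z.ravel()[:,None]).reshape(*z.shape,3)
def crop(c,x0,y0,w,h,s,f):
    cv2.imwrite(f,cv2.resize(c["frame"][y0:y0+h,x0:x0+w,::-1],None,fx=s,fy=s,interpolation=cv2.INTER_CUBIC))
E
python3 - <<'E'
from h import *
s=load("scene0.npz");t=load("top0.npz")
crop(t,235,175,140,80,5,"pics/t_clamp.png");crop(s,270,175,130,85,6,"pics/s_clamp.png")
a=t["frame"][162:202,432:482,::-1];b=s["frame"][165:215,165:215,::-1]
cv2.imwrite("pics/red.png",np.hstack([cv2.resize(a,(375,300)),cv2.resize(b,(300,300))]))
for n,c,b in(("s",s,(165,165,50,50)),("t",t,(432,162,50,40))):
    P=pts(c)[b[1]:b[1]+b[3],b[0]:b[0]+b[2]].reshape(-1,3)
    for lo,hi in((.093,.11),(.06,.09),(.01,.05)):
        m=(P[:,2]>lo)&(P[:,2]<hi); print(n,lo,m.sum(),P[m].mean(0).round(4),P[m].min(0).round(3),P[m].max(0).round(3))
P=pts(t);print("bench z",P[300,400],P[100,300],pts(s)[250,230])
# base plate top mask from height
for n,c in(("t",t),("s",s)):
    P=pts(c); m=(abs(P[...,2]-.014)<.005)&(abs(P[...,0]-.5)<.2)&(abs(P[...,1])<.3)
    m=cv2.morphologyEx(m.astype(np.uint8),cv2.MORPH_OPEN,np.ones((2,2)))
    k,l,st,ce=cv2.connectedComponentsWithStats(m); i=1+st[1:,4].argmax(); q=P[l==i][:,:2].astype(np.float32)
    print(n,st[i],cv2.minAreaRect(q))
E
```

```text
s 0.093 58 [ 0.605  -0.3567  0.0994] [ 0.591 -0.369  0.093] [ 0.614 -0.347  0.103]
s 0.06 74 [ 0.6084 -0.3531  0.0747] [ 0.595 -0.367  0.061] [ 0.615 -0.346  0.09 ]
s 0.01 213 [ 0.5858 -0.3488  0.0288] [ 0.468 -0.373  0.01 ] [ 0.626 -0.336  0.05 ]
t 0.093 73 [ 0.6023 -0.3558  0.0995] [ 0.592 -0.367  0.094] [ 0.613 -0.345  0.103]
t 0.06 39 [ 0.5992 -0.348   0.0741] [ 0.591 -0.358  0.06 ] [ 0.617 -0.338  0.089]
t 0.01 76 [ 0.5974 -0.3407  0.0295] [ 0.581 -0.362  0.01 ] [ 0.623 -0.334  0.05 ]
bench z [ 2.85618847e-01 -2.11110414e-01  1.82602711e-04] [ 0.8337964   0.0608563  -0.00084884] [ 0.70712239 -0.16937329 -0.00139366]
t [ 251  189  110   57 3927] ((0.5097848176956177, 0.043332815170288086), (0.29435527324676514, 0.14022713899612427), 87.17809295654297)
s [ 276  186  108   68 2217] ((0.7874842882156372, 0.17293237149715424), (0.8558123707771301, 0.2744743824005127), 28.5463809967041)
```

View pics/t_clamp.png

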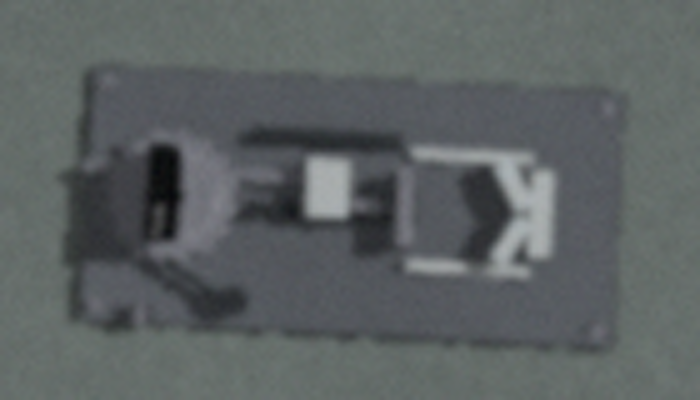

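View pics/s_clamp.png

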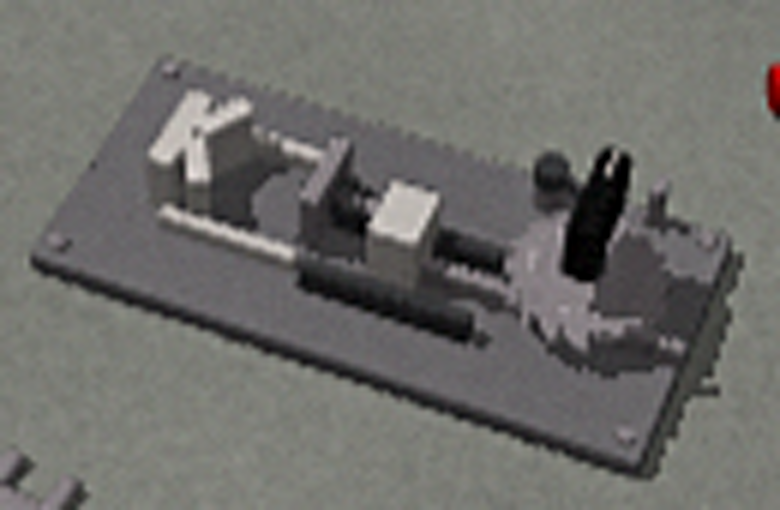

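View pics/red.png

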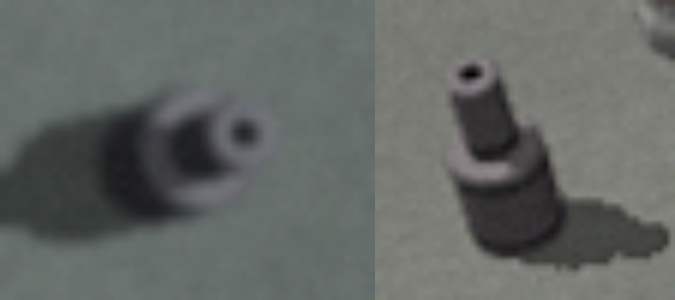

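Run:
```python
from h import *
s=load("scene0.npz");t=load("top0.npz")
tc=np.array([(90,66),(624,94),(612,350),(72,320)])/5+[235,175]-.4
sc=np.array([(165,58),(35,260),(640,472),(737,243)])/6+[270,175]-.4
for c,q in((t,tc),(s,sc)):
    P=plane(c,q[:,0],q[:,1],.014);print(P.round(4).tolist())
    print(P.mean(0),np.linalg.norm(P-np.roll(P,-1,0),axis=1), [np.arctan2(*(P[(i+1)%4]-P[i])[:2][::-1]) for i in range(4)])
# plate edge fit using depth: points with z in .008-.02, rows of plate edge bounding
for n,c in (("t",t),("s",s)):
    P=pts(c); m=(P[...,2]>.008)&(P[...,2]<.02)&(abs(P[...,0]-.51)<.11)&(abs(P[...,1]-.043)<.17)
    q=P[m]; print(n,cv2.minAreaRect(q[:,:2].astype(np.float32)))
    # knob top, white block, back stop, bar
    for nm,lo,hi in(("knob",.088,.1),("tops",.044,.055)):
        m=(P[...,2]>lo)&(P[...,2]<hi)&(abs(P[...,0]-.51)<.08)&(abs(P[...,1]-.043)<.15)
        k,l,st,ce=cv2.connectedComponentsWithStats(m.astype(np.uint8))
        for i in range(1,k):
            if st[i,4]>8:
                q=P[l==i];print(n,nm,st[i],q.mean(0).round(4),cv2.minAreaRect(q[:,:2].astype(np.float32)))
```

```text
[[0.5873, 0.1883, 0.014], [0.5725, -0.1018, 0.014], [0.4343, -0.0948, 0.014], [0.4495, 0.1966, 0.014]]
[0.51091757 0.04704816 0.014     ] [0.29043662 0.13837842 0.29179664 0.13806204] [np.float64(-1.6218942198272681), np.float64(3.091314428788372), np.float64(1.518595058169176), np.float64(-0.06012600076083495)]
[[0.4372, -0.0938, 0.014], [0.5778, -0.0991, 0.014], [0.5941, 0.1863, 0.014], [0.4543, 0.1942, 0.014]]
[0.51585681 0.04690135 0.014     ] [0.14070297 0.28580161 0.13997099 0.28858137] [np.float64(-0.03718602857443499), np.float64(1.513841715502869), np.float64(3.084655303477124), np.float64(-1.6301921386253828)]
t ((0.49812018871307373, 0.04787418246269226), (0.2952987849712372, 0.16948163509368896), 87.11705780029297)
t knob [264 203   7  20 109] [0.5169 0.1391 0.0935] ((0.5172908902168274, 0.1392020434141159), (0.013792114332318306, 0.048933614045381546), 87.03044891357422)
t tops [296 206  10  13 107] [0.5214 0.0561 0.0498] ((0.5205377340316772, 0.056287214159965515), (0.02379913069307804, 0.031452689319849014), 89.05361938476562)
t tops [334 206  12  22 151] [ 0.5072 -0.0
[... 334 characters left out ...]
89771008491516, 0.14369405806064606), 86.78117370605469)
s knob [364 199  11  17  90] [0.52   0.1391 0.0934] ((0.5176829695701599, 0.13877706229686737), (0.014144260436296463, 0.05061212182044983), 87.3843765258789)
s tops [294 190  18  16 128] [ 0.5082 -0.0488  0.0479] ((0.5072136521339417, -0.04764026403427124), (0.030674893409013748, 0.05601005256175995), 87.61569213867188)
s tops [320 198   9  13  60] [0.5128 0.016  0.0505] ((0.5117132067680359, 0.01578489877283573), (0.011100122705101967, 0.04363814741373062), 87.72181701660156)
s tops [331 205  13  12  97] [0.5239 0.0558 0.0497] ((0.5219207406044006, 0.055780865252017975), (0.023858513683080673, 0.03357581049203873), 87.98397064208984)
```

Run:
```python
from h import *
s=load("scene0.npz");t=load("top0.npz")
def tc(q,f=5,o=(235,175)): return np.array(q)/f+o-.4
A=tc([(412,154),(535,158),(530,272),(406,266)]); B=tc([(253,133),(325,155),(295,258),(163,210)],6,(270,175))
print("guides t",plane(t,A[:,0],A[:,1],.024).round(4).tolist())
print("guides s",plane(s,B[:,0],B[:,1],.024).round(4).tolist())
# pad face edge (top -y edge)
a=tc([(412,165),(410,245)]);print("pad t",plane(t,a[:,0],a[:,1],.052).round(4).tolist())
# reducer top hole: dark
h1=np.array([[245/7.5+432-.5,132/7.5+162-.5]]);h2=np.array([[(470-375)/6+165-.5,74/6+165-.5]])
print("hole",plane(t,h1[:,0],h1[:,1],.1),plane(s,h2[:,0],h2[:,1],.1))
y=np.array([.053,.9986,0]);x=np.array([.9986,-.053,0]);C=np.array([.513,.0455,0])
N=C-.06*y+[0,0,.014];K=C+.095*y+[0,0,.094]
print("N",N,"K",K)
# overlay
for nm,c,b,f in(("t",t,(235,175,140,80),5),("s",s,(270,175,130,85),6)):
    im=cv2.resize(c["frame"][b[1]:b[1]+b[3],b[0]:b[0]+b[2],::-1],None,fx=f,fy=f,interpolation=cv2.INTER_CUBIC)
    ps=[C+x*i*.07+y*j*.145+[0,0,.014] for i,j in((-1,-1),(1,-1),(1,1),(-1,1))]+[N,K]+[N+x*i*.027+[0,0,.01] for i in(-1,1)]+[N+y*.026+x*i*.021+[0,0,.038] for i in (-1,1)]+[K+i*.025*x+j*.007*y for i in(-1,1) for j in(-1,1)]
    for p in (proj(c,np.array(ps))-b[:2]+.4)*f: cv2.circle(im,tuple(int(v) for v in p),3,(0,0,255),1)
    cv2.imwrite(f"pics/ov_{nm}.png",im)
```

```text
guides t [[0.5392, 0.013, 0.024], [0.5372, -0.0531, 0.024], [0.476, -0.0503, 0.024], [0.4791, 0.0161, 0.024]]
guides s [[0.4778, -0.0325, 0.024], [0.4789, 0.0037, 0.024], [0.5429, 0.0126, 0.024], [0.5374, -0.0532, 0.024]]
pad t [[0.5319, 0.0129, 0.052], [0.4899, 0.0139, 0.052]]
hole [[ 0.60193219 -0.35669231  0.1       ]] [[ 0.60258807 -0.35893843  0.1       ]]
N [ 0.50982  -0.014416  0.014   ] K [0.518035 0.140367 0.094   ]
```

View pics/ov_t.png

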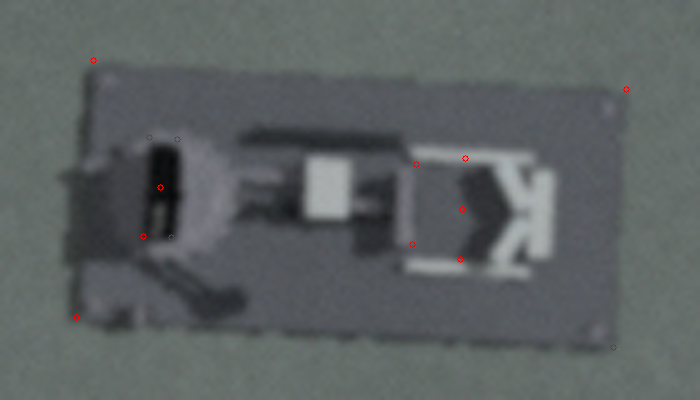

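View pics/ov_s.png

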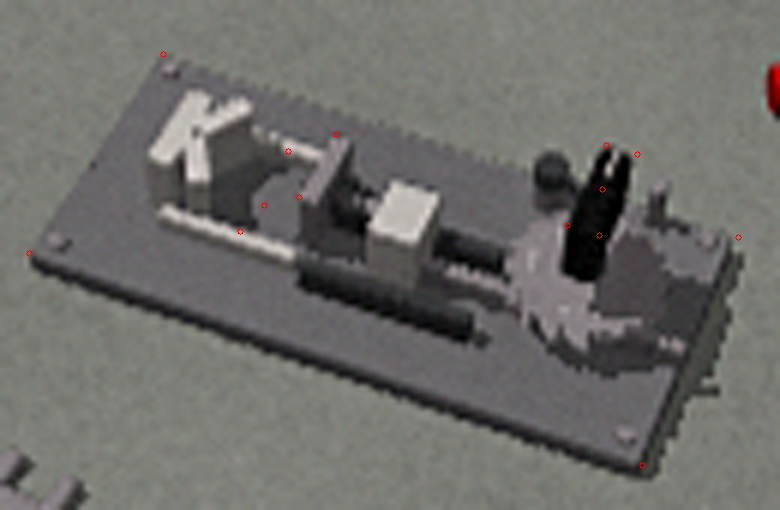

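{"fn": "send_rows", "kwargs": {"steps": [[0,0,0,0,0,-0.1695],[0,0,0,0,0,-0.1695],[0,0,0,0,0,-0.1695],[0,0,0,0,0,-0.1695],[0,0,0,0,0,-0.1695],[0,0,0,0,0,-0.1695],[0,0,0,0,0,-0.1695],[0,0,0,0,0,-0.1695],[0,0,0,0,0,-0.1695],[0,0,0,0,0,-0.1695],[0,0,0,0,0,-0.1695],[0,0,0,0,0,-0.1695],[0,0,0,0,0,-0.1695],[0,0,0,0,0,-0.1695],[0,0,0,0,0,-0.1695],[0,0,0,0,0,-0.1695]], "claw": 0.2}}

```text
time: 2.1
ee_pos: [0.2626, -0.5695, 0.2282]
eef_rot: [0.06, 0.998, -0.01, -0.022]
ft_force: [-0.1, 0.5, 0.4]
finger_gap: 0.598
```

```bash
cat > go.py <<'E'
import sys,numpy as np
from bench import r
from scipy.spatial.transform import Rotation as Ro
s=r.get_state(); R=Ro.from_quat(s["eef_rot"]); M=R.as_matrix()
print("t",round(s["time"],2),"p",s["ee_pos"].round(4),"q",s["qpos"].round(3),"F",s["ft_force"].round(2),"T",s["torque"].round(3),"gap",round(s["finger_gap"],3))
print("psi",np.arctan2(M[1,0],M[0,0]).round(4),"z",M[:,2].round(4))
for a in sys.argv[1:]:
    T=np.array(eval(a)); print(a,"tool mm",(M.T@(T-s["ee_pos"])*1000).round(1))
E
python3 go.py "[.6023,-.3575,.2]" "[.6023,-.3575,.074]"
```

```text
t 2.1 p [ 0.2626 -0.5695  0.2282] q [-1.239  0.23   1.52  -0.048  1.39  -2.681] F [-0.11  0.46  0.42] T [ 0.054 -0.168  0.01 ] gap 0.598
psi 3.0207 z [-0.0445 -0.017  -0.9989]
[.6023,-.3575,.2] tool mm [-312.6  251.7    9.4]
[.6023,-.3575,.074] tool mm [-317.9  254.5  135.3]
```

{"fn": "send_rows", "kwargs": {"steps": [[-31,25,0,0,0,0],[-31,25,0,0,0,0],[-31,25,0,0,0,0],[-31,25,0,0,0,0],[-31,25,0,0,0,0],[-31,25,0,0,0,0],[-31,25,0,0,0,0],[-31,25,0,0,0,0],[-31,25,0,0,0,0],[-31,25,0,0,0,0],[0,0,0,0,0,0]]}}

```text
time: 3.48
ee_pos: [0.6036, -0.3545, 0.2093]
eef_rot: [0.057, 0.998, -0.009, -0.021]
ft_force: [0.1, -0.9, -0.3]
finger_gap: 0.6
```

```bash
python3 go.py "[.6023,-.3575,.2]" "[.6023,-.3575,.074]"
python3 - <<'E'
from bench import r
from scipy.spatial.transform import Rotation as R
import numpy as np
s=r.get_state();A=R.from_quat(s["eef_rot"])
p=3.0886;M=np.array([[np.cos(p),np.sin(p),0],[np.sin(p),-np.cos(p),0],[0,0,-1]]).T
print((A.inv()*R.from_matrix(M)).as_rotvec())
E
```

```text
t 3.48 p [ 0.6036 -0.3545  0.2093] q [-0.625  0.435  1.298 -0.038  1.434 -2.076] F [ 0.06 -0.88 -0.27] T [ 0.113 -0.153 -0.003] gap 0.6
psi 3.0266 z [-0.0433 -0.0156 -0.9989]
[.6023,-.3575,.2] tool mm [ 0.5 -2.9  9.4]
[.6023,-.3575,.074] tool mm [ -4.7  -0.4 135.3]
[-0.0192259  -0.04186642 -0.06153884]
```

{"fn": "send_rows", "kwargs": {"steps": [[0,0,0,-0.0192,-0.0419,-0.0615],[0,0,0,0,0,0],[0,0,0,0,0,0]]}}

```text
time: 3.85
ee_pos: [0.6012, -0.3575, 0.2106]
eef_rot: [0.029, 1.0, -0.001, -0.0]
ft_force: [0.4, 0.4, -0.4]
finger_gap: 0.599
```

```bash
cat >> go.py <<'E'
p=3.0886;D=np.array([[np.cos(p),np.sin(p),0],[np.sin(p),-np.cos(p),0],[0,0,-1]]).T
print("rot to go",(R.inv()*Ro.from_matrix(D)).as_rotvec().round(4))
E
python3 go.py "[.6023,-.3575,.074]"
```

```text
t 3.85 p [ 0.6012 -0.3575  0.2106] q [-6.480e-01  4.090e-01  1.331e+00 -1.000e-03  1.401e+00 -2.160e+00] F [ 0.4   0.4  -0.38] T [ 0.04  -0.164 -0.004] gap 0.599
psi 3.0829 z [-1.0e-04 -1.7e-03 -1.0e+00]
[.6023,-.3575,.074] tool mm [ -1.1   0.3 136.6]
rot to go [-0.0017  0.     -0.0057]
```

{"fn": "send_rows", "kwargs": {"steps": [[-1,0,25,0,0,-0.005],[0,0,30,0,0,0],[0,0,30,0,0,0],[0,0,25,0,0,0],[0,0,15,0,0,0],[0,0,11,0,0,0],[0,0,0,0,0,0]]}}

```text
time: 4.72
ee_pos: [0.6027, -0.3571, 0.0741]
eef_rot: [0.026, 1.0, -0.0, -0.0]
ft_force: [-0.2, 0.3, 0.2]
finger_gap: 0.598
```

```bash
python3 go.py "[.6023,-.3575,.074]";python3 - <<'E'
from h import *
from bench import r
s=r.camera("scene");t=r.camera("top")
a=t["frame"][142:222,422:502,::-1];b=s["frame"][130:220,145:235,::-1]
cv2.imwrite("pics/g1.png",np.hstack([cv2.resize(a,(390,400)),cv2.resize(b,(400,400))]))
E
```

```text
t 4.72 p [ 0.6027 -0.3571  0.0741] q [-6.470e-01  5.340e-01  1.427e+00 -1.000e-03  1.180e+00 -2.166e+00] F [-0.19  0.25  0.17] T [ 0.084 -0.126  0.027] gap 0.598
psi 3.0898 z [-1.e-04 -1.e-03 -1.e+00]
[.6023,-.3575,.074] tool mm [ 0.4 -0.4  0.1]
rot to go [-0.001  -0.      0.0012]
```

View pics/g1.png

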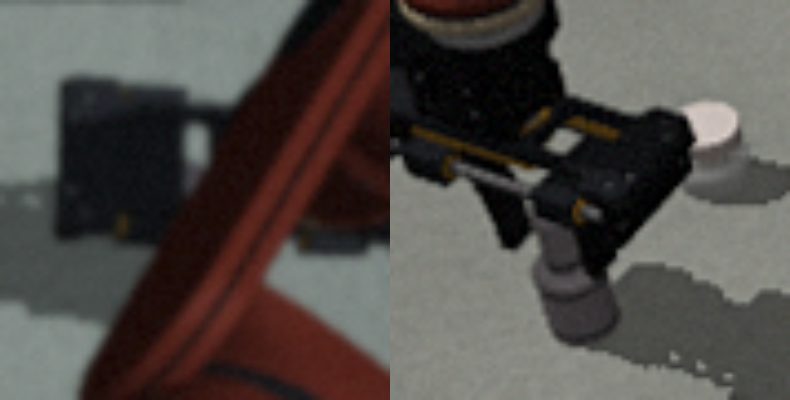

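In the scene half, the neck at about (555,240) sits between the open fingers and the body is clear below them. The arm hides the reducer in the top half. Next I'll grip.

{"fn": "send_rows", "kwargs": {"steps": [[0,0,0,0,0,0],[0,0,0,0,0,0],[0,0,0,0,0,0],[0,0,0,0,0,0],[0,0,0,0,0,0],[0,0,0,0,0,0]], "claw": -1, "squeeze": 30}}

```text
time: 5.58
ee_pos: [0.6031, -0.357, 0.0748]
eef_rot: [0.026, 1.0, -0.001, 0.0]
ft_force: [-0.5, 1.4, 2.4]
finger_gap: 0.265
```

{"fn": "send_rows", "kwargs": {"steps": [[0,0,-5,0,0,0],[0,0,-15,0,0,0],[0,0,-30,0,0,0],[0,0,-30,0,0,0],[0,0,0,0,0,0]]}}

```text
time: 6.2
ee_pos: [0.6048, -0.3587, 0.159]
eef_rot: [0.026, 1.0, -0.003, 0.003]
ft_force: [1.0, -0.2, -4.3]
finger_gap: 0.267
```

```bash
python3 go.py "[.5095,-.014,.154]" "[.5095,-.014,.088]"
```

```text
t 6.2 p [ 0.6048 -0.3587  0.159 ] q [-6.470e-01  4.490e-01  1.375e+00 -1.000e-03  1.308e+00 -2.166e+00] F [ 1.02 -0.15 -4.31] T [ 0.123 -0.169 -0.033] gap 0.267
psi 3.0899 z [ 0.0067 -0.0061 -1.    ]
[.5095,-.014,.154] tool mm [113.  339.3   2.3]
[.5095,-.014,.088] tool mm [113.5 339.7  68.3]
rot to go [-0.0057  0.007   0.0013]
```

{"fn": "send_rows", "kwargs": {"steps": [[8,22,0,0,0,0],[11,34,0,0,0,0],[11,34,0,0,0,0],[11,34,0,0,0,0],[11,34,0,0,0,0],[11,34,0,0,0,0],[11,34,0,0,0,0],[11,34,0,0,0,0],[11,34,0,0,0,0],[9,25,0,0,0,0],[6,16,0,0,0,0],[0,0,0,0,0,0],[0,0,0,0,0,0]]}}

```text
time: 7.82
ee_pos: [0.5095, -0.0175, 0.1539]
eef_rot: [0.026, 1.0, -0.001, 0.0]
ft_force: [-0.4, -0.5, -3.6]
finger_gap: 0.27
```

```bash
python3 go.py "[.5095,-.014,.154]" "[.5095,-.014,.088]"
```

```text
t 7.83 p [ 0.5095 -0.0175  0.1539] q [-0.188  0.013  1.902 -0.002  1.225 -1.706] F [-0.38 -0.49 -3.61] T [ 0.096 -0.152 -0.022] gap 0.27
psi 3.0897 z [ 9.e-04 -2.e-03 -1.e+00]
[.5095,-.014,.154] tool mm [ 0.2  3.5 -0.1]
[.5095,-.014,.088] tool mm [ 0.3  3.6 65.9]
rot to go [-0.002   0.001   0.0011]
```

{"fn": "send_rows", "kwargs": {"steps": [[0,3.5,15,0,0,0],[0,0,20,0,0,0],[0,0,10,0,0,0],[0,0,0,0,0,0],[0,0,0,0,0,0]]}}

```text
time: 8.45
ee_pos: [0.51, -0.0136, 0.1095]
eef_rot: [0.026, 1.0, -0.001, 0.001]
ft_force: [-0.8, -0.8, -4.6]
finger_gap: 0.267
```

```bash
python3 go.py "[.5095,-.014,.088]";python3 - <<'E'
from h import *
from bench import r
s=r.camera("scene");t=r.camera("top");np.savez("s1.npz",**s);np.savez("t1.npz",**t)
a=t["frame"][175:255,255:375,::-1];b=s["frame"][160:250,270:400,::-1]
cv2.imwrite("pics/n1.png",np.vstack([cv2.resize(a,(450,300),interpolation=2),cv2.resize(b,(450,300),interpolation=2)]))
E
```

```text
t 8.45 p [ 0.51   -0.0136  0.1095] q [-1.800e-01  6.900e-02  1.935e+00 -1.000e-03  1.136e+00 -1.699e+00] F [-0.77 -0.82 -4.57] T [ 0.074 -0.145 -0.032] gap 0.267
psi 3.0897 z [ 0.0016 -0.0017 -1.    ]
[.5095,-.014,.088] tool mm [ 0.5 -0.4 21.5]
rot to go [-0.0016  0.0017  0.0011]
```

View pics/n1.png

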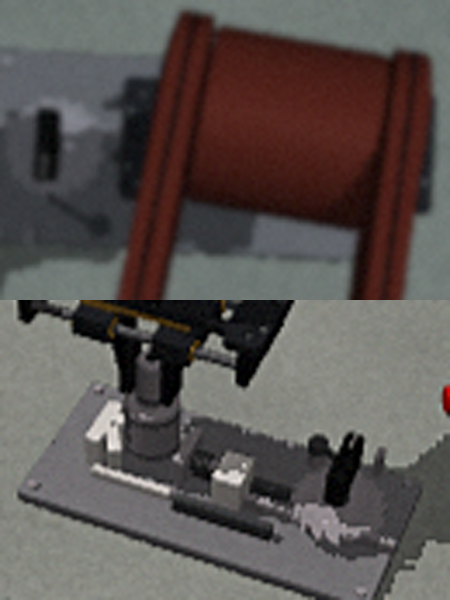

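Run:
```python
from h import *
s=load("s1.npz");crop(s,280,165,80,75,8,"pics/n2.png")
P=pts(s)[165:240,280:360].reshape(-1,3)
# predicted silhouettes
C=np.array([.51,-.0136])
```

```text
(no output)
```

View pics/n2.png

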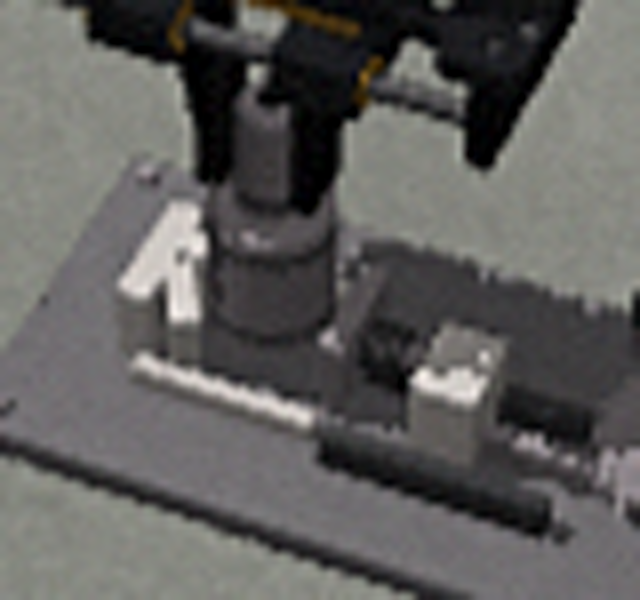

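The zoomed view shows the body at about (270,270), between the V block at (165,270) and the pad at (350,310), still above the near guide. I'll lower it with the force watched.

{"fn": "send_rows", "kwargs": {"steps": [[0,0,8,0,0,0],[0,0,7,0,0,0],[0,0,3,0,0,0],[0,0,0,0,0,0],[0,0,0,0,0,0]]}}

```text
time: 9.18
ee_pos: [0.5097, -0.0134, 0.0912]
eef_rot: [0.026, 1.0, -0.001, 0.001]
ft_force: [0.3, -0.5, -4.7]
finger_gap: 0.265
```

{"fn": "send_rows", "kwargs": {"steps": [[0,0,1,0,0,0],[0,0,1,0,0,0],[0,0,0,0,0,0]]}}

```text
time: 9.55
ee_pos: [0.5095, -0.0134, 0.089]
eef_rot: [0.026, 1.0, -0.001, 0.0]
ft_force: [0.2, 0.3, -3.6]
finger_gap: 0.271
```

```bash
python3 go.py "[.5095,-.014,.088]"
```

```text
t 9.55 p [ 0.5095 -0.0134  0.089 ] q [-1.800e-01  9.800e-02  1.948e+00 -1.000e-03  1.095e+00 -1.699e+00] F [ 0.16  0.27 -3.59] T [ 0.084 -0.171  0.071] gap 0.271
psi 3.09 z [ 7.0e-04 -1.4e-03 -1.0e+00]
[.5095,-.014,.088] tool mm [-0.1 -0.6  1. ]
rot to go [-0.0014  0.0007  0.0014]
```

{"fn": "send_rows", "kwargs": {"steps": [[0,-0.6,0.5,0,0,0],[0,0,0.5,0,0,0],[0,0,0,0,0,0]]}}

```text
time: 9.93
ee_pos: [0.51, -0.0139, 0.0888]
eef_rot: [0.026, 1.0, -0.001, 0.001]
ft_force: [-2.0, 2.2, 3.8]
finger_gap: 0.269
```

{"fn": "send_rows", "kwargs": {"steps": [[0,0,0,0,0,0],[0,0,0,0,0,0],[0,0,0,0,0,0],[0,0,0,0,0,0]], "claw": 0.2}}

```text
time: 10.42
ee_pos: [0.5095, -0.0141, 0.088]
eef_rot: [0.026, 1.0, -0.001, 0.0]
ft_force: [-1.2, -0.0, 0.3]
finger_gap: 0.579
```

{"fn": "send_rows", "kwargs": {"steps": [[0,0,-10,0,0,0],[0,0,-20,0,0,0],[0,0,-30,0,0,0],[0,0,-30,0,0,0],[0,0,0,0,0,0]]}}

```text
time: 11.05
ee_pos: [0.5116, -0.0143, 0.1816]
eef_rot: [0.026, 1.0, -0.001, 0.004]
ft_force: [0.0, 0.3, 0.4]
finger_gap: 0.598
```

```bash
python3 go.py "[.518,.140,.17]";python3 - <<'E'
from h import *
from bench import r
s=r.camera("scene");np.savez("s2.npz",**s)
crop(s,275,150,120,105,5,"pics/n3.png")
E
```

```text
t 11.05 p [ 0.5116 -0.0143  0.1816] q [-1.810e-01 -1.600e-02  1.876e+00 -1.000e-03  1.274e+00 -1.700e+00] F [0.01 0.31 0.4 ] T [ 0.075 -0.151 -0.015] gap 0.598
psi 3.0901 z [ 0.0072 -0.0027 -1.    ]
[.518,.140,.17] tool mm [  1.7 154.4  11.2]
rot to go [-0.0023  0.0073  0.0015]
```

View pics/n3.png

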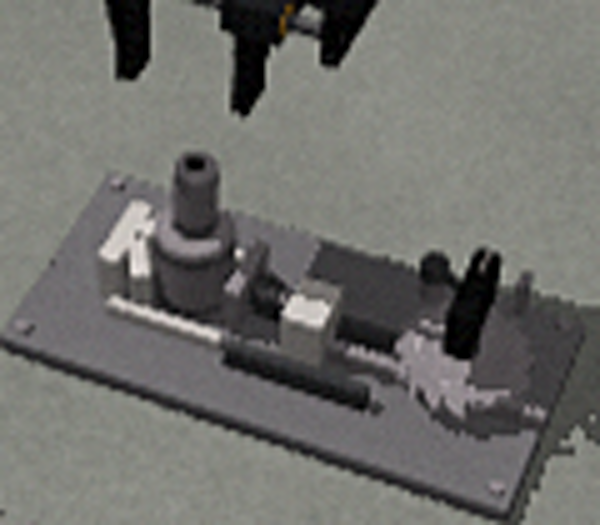

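{"fn": "send_rows", "kwargs": {"steps": [[0,20,0,0,0,0],[0,34,0,0,0,0],[0,34,0,0,0,0],[0,34,0,0,0,0],[0,20,0,0,0,0],[0,11.5,0,0,0,0],[0,0,0,0,0,0],[0,0,0,0,0,0]], "claw": 0.1}}

```text
time: 12.1
ee_pos: [0.5172, 0.1387, 0.1774]
eef_rot: [0.026, 1.0, -0.001, 0.0]
ft_force: [0.3, 0.6, 0.4]
finger_gap: 0.549
```

```bash
python3 go.py "[.5178,.1395,.071]"
python3 - <<'E'
from h import *
from bench import r
t=r.camera("top");np.savez("t2.npz",**t);crop(t,240,170,140,90,5,"pics/n4.png")
for i in range(5): print(r.get_state()["torque"].round(3), r.get_state()["time"])
E
```

```text
t 12.1 p [0.5172 0.1387 0.1774] q [ 0.116  0.052  1.815 -0.002  1.275 -1.402] F [0.26 0.57 0.41] T [ 0.108 -0.119  0.009] gap 0.549
psi 3.0895 z [ 2.0e-04 -1.9e-03 -1.0e+00]
[.5178,.1395,.071] tool mm [ -0.5   1.  106.4]
rot to go [-0.0019  0.0003  0.0009]
[ 0.076 -0.108 -0.002] 12.15
[ 0.076 -0.108 -0.002] 12.15
[ 0.076 -0.108 -0.002] 12.15
[ 0.076 -0.108 -0.002] 12.15
[ 0.076 -0.108 -0.002] 12.15
```

View pics/n4.png

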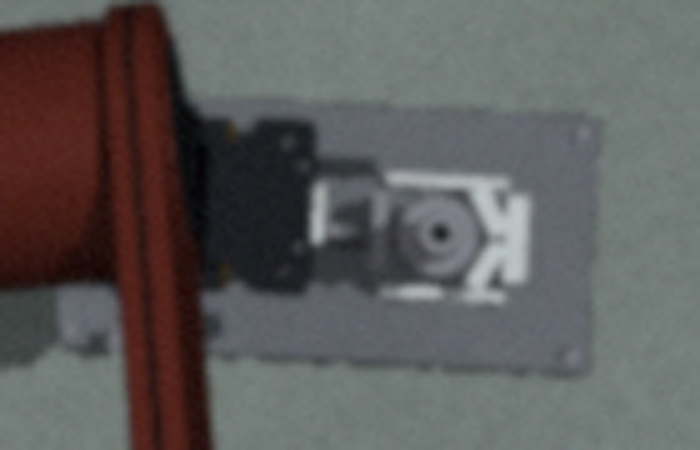

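Run:
```python
from h import *
for f in("scene0.npz","top0.npz"):
    P=pts(load(f)).reshape(-1,3); d=np.hypot(P[:,0]-.5178,P[:,1]-.1395)
    for lo,hi in((0,.02),(.028,.04),(.04,.06),(.06,.09)):
        q=P[(d>=lo)&(d<hi)]; i=np.argsort(q[:,2])[-3:]; print(f,lo,q[i].round(3).tolist())
```

```text
scene0.npz 0 [[0.521, 0.138, 0.097], [0.517, 0.14, 0.097], [0.508, 0.134, 0.097]]
scene0.npz 0.028 [[0.528, 0.167, 0.043], [0.514, 0.169, 0.044], [0.517, 0.169, 0.044]]
scene0.npz 0.04 [[0.468, 0.11, 0.04], [0.47, 0.107, 0.04], [0.472, 0.122, 0.041]]
scene0.npz 0.06 [[0.519, 0.06, 0.053], [0.52, 0.058, 0.053], [0.539, 0.053, 0.054]]
top0.npz 0 [[0.533, 0.139, 0.098], [0.513, 0.144, 0.098], [0.503, 0.136, 0.099]]
top0.npz 0.028 [[0.539, 0.119, 0.045], [0.491, 0.153, 0.045], [0.499, 0.118, 0.046]]
top0.npz 0.04 [[0.468, 0.124, 0.041], [0.465, 0.118, 0.041], [0.468, 0.11, 0.042]]
top0.npz 0.06 [[0.507, 0.055, 0.055], [0.515, 0.052, 0.056], [0.517, 0.06, 0.056]]
```

{"fn": "send_rows", "kwargs": {"steps": [[0,1,25,0,0,0],[0,0,30,0,0,0],[0,0,25,0,0,0],[0,0,15,0,0,0],[0,0,9,0,0,0],[0,0,0,0,0,0],[0,0,0,0,0,0]]}}

```text
time: 13.02
ee_pos: [0.5183, 0.1403, 0.0748]
eef_rot: [0.026, 1.0, -0.001, 0.001]
ft_force: [0.1, -0.6, 1.1]
finger_gap: 0.551
```

```bash
python3 go.py "[.5178,.1395,.071]"
python3 - <<'E'
from h import *
from bench import r
t=r.camera("scene");crop(t,300,130,110,100,6,"pics/n5.png")
E
```

```text
t 13.03 p [0.5183 0.1403 0.0748] q [ 0.118  0.18   1.887 -0.002  1.073 -1.4  ] F [ 0.1  -0.56  1.1 ] T [ 0.067 -0.096 -0.016] gap 0.551
psi 3.09 z [ 0.0024 -0.0013 -1.    ]
[.5178,.1395,.071] tool mm [ 0.4 -0.8  3.8]
rot to go [-0.0012  0.0025  0.0014]
```

View pics/n5.png

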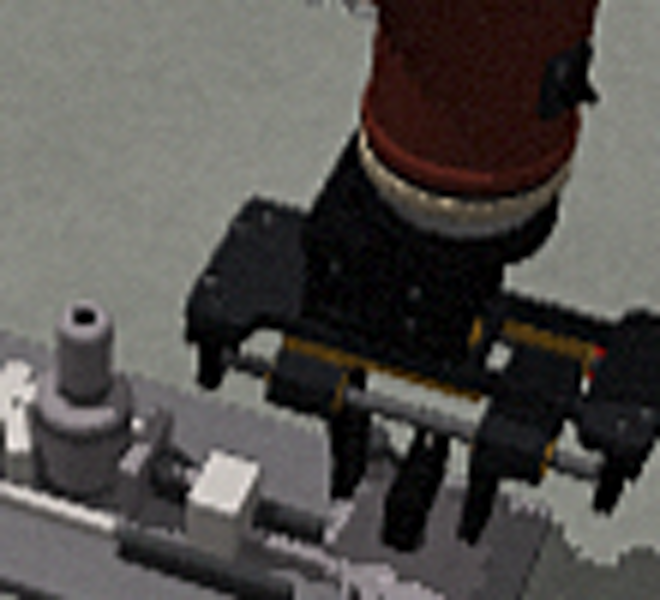

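The knob at about (415,490) sits between the two fingers. I'll close gently to feel for any offset.

{"fn": "send_rows", "kwargs": {"steps": [[0,-0.5,3.5,0,0,0],[0,0,0,0,0,0],[0,0,0,0,0,0],[0,0,0,0,0,0],[0,0,0,0,0,0],[0,0,0,0,0,0],[0,0,0,0,0,0]], "claw": -1, "squeeze": 20}}

```text
time: 13.95
ee_pos: [0.5176, 0.1407, 0.0704]
eef_rot: [0.026, 1.0, -0.0, 0.001]
ft_force: [1.4, 5.7, -0.3]
finger_gap: 0.16
```

```bash
python3 go.py "[.5178,.1395,.071]"
```

```text
t 13.95 p [0.5176 0.1407 0.0704] q [ 0.118  0.186  1.89  -0.     1.065 -1.401] F [ 1.41  5.68 -0.35] T [ 0.928 -0.214 -0.03 ] gap 0.16
psi 3.09 z [ 0.0013 -0.     -1.    ]
[.5178,.1395,.071] tool mm [-0.3 -1.1 -0.6]
rot to go [0.     0.0013 0.0014]
```

{"fn": "send_rows", "kwargs": {"steps": [[0,1,0,0,0,0],[0,0,0,0,0,0],[0,0,0,0,0,0.06],[0,0,0,0,0,0.06],[0,0,0,0,0,0]], "squeeze": 30}}

```text
time: 14.58
ee_pos: [0.5176, 0.1406, 0.0704]
eef_rot: [0.085, 0.996, -0.001, 0.0]
ft_force: [-0.7, 0.5, 0.5]
finger_gap: 0.159
```

```bash
cat > k.py <<'E'
from bench import r
import numpy as np
from scipy.spatial.transform import Rotation as Ro
s=r.get_state(); M=Ro.from_quat(s["eef_rot"]).as_matrix()
k=(3.0900-np.arctan2(M[1,0],M[0,0]))%(2*np.pi)
print("t",round(s["time"],2),"knob",round(k,4),"teeth",round(k/.3927,3),"F",s["ft_force"].round(2),"T",s["torque"].round(3),"p",s["ee_pos"].round(4),"q6",s["qpos"][5].round(3),"gap",s["finger_gap"].round(3),"z",M[:,2].round(4))
E
python3 k.py
```

```text
Traceback (most recent call last):
  File "k.py", line 6, in <module>
    print("t",round(s["time"],2),"knob",round(k,4),"teeth",round(k/.3927,3),"F",s["ft_force"].round(2),"T",s["torque"].round(3),"p",s["ee_pos"].round(4),"q6",s["qpos"][5].round(3),"gap",s["finger_gap"].round(3),"z",M[:,2].round(4))
                                                                                                                                                                                          ^^^^^^^^^^^^^^^^^^^^^
AttributeError: 'float' object has no attribute 'round'
```

```bash
sed -i 's/s\["finger_gap"\].round(3)/round(s["finger_gap"],3)/' k.py; python3 k.py
```

```text
t 14.57 knob 0.1196 teeth 0.304 F [-0.74  0.53  0.49] T [ 0.258 -0.06  -0.022] p [0.5176 0.1406 0.0704] q6 -1.279 gap 0.159 z [ 8.0e-04 -1.7e-03 -1.0e+00]
```

{"fn": "send_rows", "kwargs": {"steps": [[0,0,0,0,0,0.06],[0,0,0,0,0,0.06],[0,0,0,0,0,0.06],[0,0,0,0,0,0.06],[0,0,0,0,0,0.06],[0,0,0,0,0,0.02],[0,0,0,0,0,0],[0,0,0,0,0,0]]}}

```text
time: 15.58
ee_pos: [0.5174, 0.1401, 0.0703]
eef_rot: [0.243, 0.97, -0.001, 0.0]
ft_force: [-2.4, -4.7, 4.5]
finger_gap: 0.156
```

```bash
python3 k.py
python3 - <<'E'
from h import *
from bench import r
t=r.camera("top");np.savez("t3.npz",**t);crop(t,290,185,90,60,8,"pics/w1.png")
E
python3 k.py
```

```text
t 15.57 knob 0.439 teeth 1.118 F [-2.4  -4.66  4.51] T [-0.798  0.331  0.016] p [0.5174 0.1401 0.0703] q6 -0.96 gap 0.156 z [ 3.0e-04 -2.6e-03 -1.0e+00]
t 15.62 knob 0.4392 teeth 1.118 F [-2.11 -5.85  4.59] T [-0.796  0.327  0.067] p [0.5174 0.1401 0.0704] q6 -0.96 gap 0.156 z [ 3.0e-04 -2.5e-03 -1.0e+00]
```

View pics/w1.png

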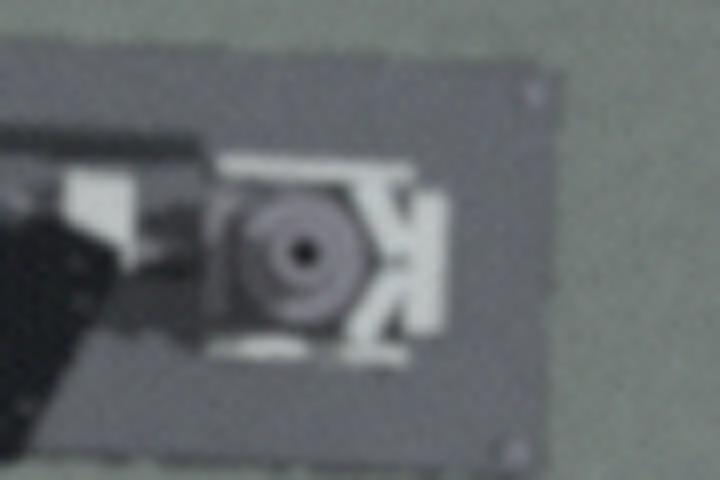

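{"fn": "send_rows", "kwargs": {"steps": [[1.5,-0.8,-0.3,0,0,0],[0,0,0,0,0,0.05],[0,0,0,0,0,0.05],[0,0,0,0,0,0.05],[0,0,0,0,0,0.05],[0,0,0,0,0,0],[0,0,0,0,0,0]]}}

```text
time: 16.5
ee_pos: [0.517, 0.1398, 0.0704]
eef_rot: [0.339, 0.941, -0.001, 0.002]
ft_force: [4.5, -5.1, -2.6]
finger_gap: 0.16
```

```bash
python3 k.py
```

```text
t 16.5 knob 0.6397 teeth 1.629 F [ 4.51 -5.14 -2.61] T [-1.022 -0.725  0.035] p [0.517  0.1398 0.0704] q6 -0.759 gap 0.16 z [ 0.0034 -0.0027 -1.    ]
```

{"fn": "send_rows", "kwargs": {"steps": [[0,0,0,0,0,0.05],[0,0,0,0,0,0.05],[0,0,0,0,0,0.05],[0,0,0,0,0,0.04],[0,0,0,0,0,0],[0,0,0,0,0,0]]}}

```text
time: 17.25
ee_pos: [0.5168, 0.1397, 0.0704]
eef_rot: [0.426, 0.904, -0.001, 0.002]
ft_force: [3.3, -6.6, -2.0]
finger_gap: 0.158
```

```bash
cat > look.py <<'E'
import sys
from h import *
from bench import r
t=r.camera("top");n=sys.argv[1];np.savez(n+".npz",**t);crop(t,290,185,90,60,8,f"pics/{n}.png")
E
cat > hole.py <<'E'
import sys
from h import *
for n in sys.argv[1:]:
    t=load(n+".npz"); g=cv2.cvtColor(t["frame"],cv2.COLOR_RGB2GRAY).astype(float)[180:250,290:380]
    m=np.zeros_like(g);P=pts(t)[180:250,290:380]
    z=P[...,2]; q=(z>.105)&(z<.122); v,u=np.nonzero(q)
    # dark hole, weighted centroid near neck centre
    cu,cv=u.mean(),v.mean(); V,U=np.mgrid[:70,:90]; w=np.clip(75-g,0,None)*(np.hypot(U-cu,V-cv)<4)
    h=(w*U).sum()/w.sum()+290,(w*V).sum()/w.sum()+180
    # pad strip z .048-.056
    a=plane(t,h[0],h[1],.114)[0]
    o=(z>.045)&(z<.058)&(abs(P[...,0]-.51)<.03)
    print(n,"neck",cu+290,cv+180,"hole",np.round(h,2),a.round(4))
E
python3 k.py;python3 look.py w2;python3 k.py; python3 hole.py t2 t3 w2
```

```text
t 17.25 knob 0.8296 teeth 2.113 F [ 3.3  -6.63 -1.97] T [-1.185e+00 -5.840e-01  1.000e-03] p [0.5168 0.1397 0.0704] q6 -0.569 gap 0.158 z [ 0.0029 -0.0031 -1.    ]
t 17.3 knob 0.8295 teeth 2.112 F [ 3.24 -7.16 -1.58] T [-1.157 -0.542  0.005] p [0.5168 0.1397 0.0704] q6 -0.569 gap 0.156 z [ 0.0029 -0.0031 -1.    ]
t2 neck 327.9577464788732 215.8732394366197 hole [327.6  216.16] [ 0.5076 -0.0136  0.114 ]
t3 neck 327.9577464788732 215.8732394366197 hole [327.59 216.18] [ 0.5075 -0.0136  0.114 ]
w2 neck 329.1666666666667 215.90277777777777 hole [328.69 216.26] [ 0.5073 -0.0163  0.114 ]
```

View pics/w2.png

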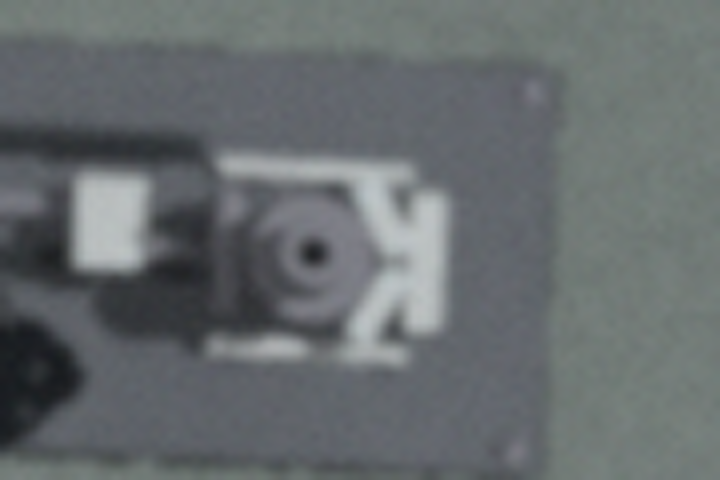

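{"fn": "send_rows", "kwargs": {"steps": [[-1.3,-0.3,0.2,0,0,0],[0,0,0,0,0,0.05],[0,0,0,0,0,0.05],[0,0,0,0,0,0.05],[0,0,0,0,0,0.05],[0,0,0,0,0,0],[0,0,0,0,0,0]]}}

```text
time: 18.18
ee_pos: [0.5166, 0.1394, 0.0704]
eef_rot: [0.514, 0.858, -0.0, 0.001]
ft_force: [1.2, -4.4, 0.4]
finger_gap: 0.155
```

```bash
python3 k.py;python3 look.py w25;python3 k.py; python3 hole.py w25
```

```text
t 18.18 knob 1.0289 teeth 2.62 F [ 1.2  -4.38  0.41] T [-0.86  -0.13   0.046] p [0.5166 0.1394 0.0704] q6 -0.372 gap 0.155 z [ 0.0012 -0.0018 -1.    ]
t 18.23 knob 1.0291 teeth 2.621 F [ 0.92 -4.92  0.21] T [-0.872 -0.148  0.132] p [0.5165 0.1394 0.0704] q6 -0.372 gap 0.157 z [ 0.0011 -0.0017 -1.    ]
w25 neck 329.22535211267603 215.8732394366197 hole [328.85 216.34] [ 0.5071 -0.0167  0.114 ]
```

{"fn": "send_rows", "kwargs": {"steps": [[0,0,0,0,0,0.05],[0,0,0,0,0,0.05],[0,0,0,0,0,0.05],[0,0,0,0,0,0.04],[0,0,0,0,0,0],[0,0,0,0,0,0]]}}

```text
time: 18.98
ee_pos: [0.5162, 0.1393, 0.0704]
eef_rot: [0.594, 0.805, -0.001, 0.001]
ft_force: [-1.0, -4.7, 2.7]
finger_gap: 0.16
```

```bash
python3 k.py;python3 look.py w3;python3 k.py; python3 hole.py w3
```

```text
t 18.98 knob 1.2192 teeth 3.105 F [-0.95 -4.72  2.65] T [-0.971  0.027  0.125] p [0.5162 0.1393 0.0704] q6 -0.182 gap 0.16 z [ 4.e-04 -2.e-03 -1.e+00]
t 19.02 knob 1.2192 teeth 3.105 F [-0.8  -5.31  1.21] T [-0.901  0.043  0.129] p [0.5163 0.1393 0.0704] q6 -0.182 gap 0.162 z [ 4.e-04 -2.e-03 -1.e+00]
w3 neck 329.1666666666667 215.90277777777777 hole [328.86 216.29] [ 0.5072 -0.0168  0.114 ]
```

View pics/w3.png

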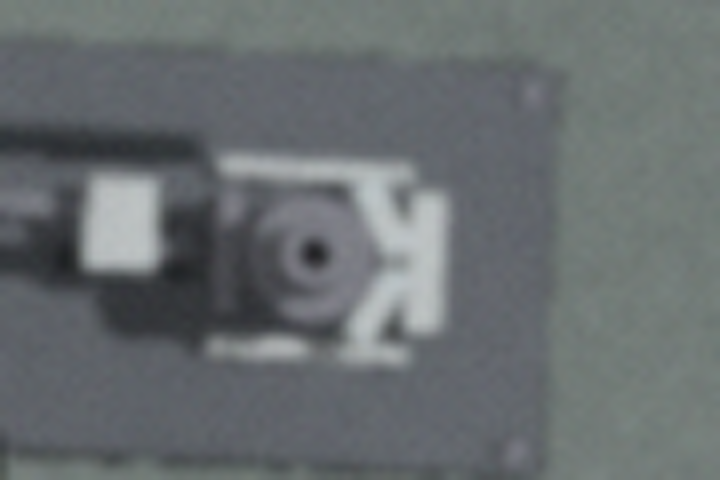

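{"fn": "send_rows", "kwargs": {"steps": [[0,0,0,0,0,0.02],[0,0,0,0,0,0],[0,0,0,0,0,-0.02],[0,0,0,0,0,-0.02],[0,0,0,0,0,-0.02],[0,0,0,0,0,0]]}}

```text
time: 19.77
ee_pos: [0.5163, 0.1393, 0.0704]
eef_rot: [0.577, 0.817, -0.001, 0.001]
ft_force: [0.4, -5.3, 1.1]
finger_gap: 0.16
```

```bash
python3 k.py
```

```text
t 19.77 knob 1.1791 teeth 3.003 F [ 0.35 -5.34  1.1 ] T [-0.982  0.037  0.1  ] p [0.5163 0.1393 0.0704] q6 -0.222 gap 0.16 z [ 5.0e-04 -1.9e-03 -1.0e+00]
```

{"fn": "send_rows", "kwargs": {"steps": [[0,0,0,0,0,-0.01],[0,0,0,0,0,0],[0,0,0,0,0,0]]}}

```text
time: 20.15
ee_pos: [0.5164, 0.1393, 0.0704]
eef_rot: [0.573, 0.819, -0.001, 0.001]
ft_force: [-0.1, -4.6, 1.2]
finger_gap: 0.156
```

```bash
python3 k.py
```

```text
t 20.15 knob 1.1696 teeth 2.978 F [-0.13 -4.63  1.16] T [-0.955  0.002 -0.104] p [0.5164 0.1393 0.0704] q6 -0.231 gap 0.156 z [ 6.0e-04 -1.8e-03 -1.0e+00]
```

The torque flipped from +0.10 to −0.10 N·m when I backed off past tooth 3, so the pawl is holding. I'll relax the grip and let go.

{"fn": "send_rows", "kwargs": {"steps": [[-0.7,-0.3,0.1,0,0,0.005],[0,0,0,0,0,0],[0,0,0,0,0,0]], "squeeze": 10}}

```text
time: 20.52
ee_pos: [0.5164, 0.1392, 0.0704]
eef_rot: [0.575, 0.818, -0.0, 0.001]
ft_force: [-1.5, -0.5, 1.3]
finger_gap: 0.16
```

```bash
python3 k.py
```

```text
t 20.52 knob 1.1748 teeth 2.992 F [-1.47 -0.48  1.34] T [-0.093 -0.009  0.009] p [0.5164 0.1392 0.0704] q6 -0.227 gap 0.16 z [ 9.e-04 -8.e-04 -1.e+00]
```

{"fn": "send_rows", "kwargs": {"steps": [[0,0,0,0,0,0],[0,0,0,0,0,0],[0,0,0,0,0,0],[0,0,0,0,0,0]], "claw": -0.2}}

```text
time: 21.02
ee_pos: [0.5163, 0.1388, 0.0702]
eef_rot: [0.576, 0.818, -0.0, 0.001]
ft_force: [0.3, -0.2, -0.1]
finger_gap: 0.389
```

```bash
python3 k.py
```

```text
t 21.02 knob 1.175 teeth 2.992 F [ 0.32 -0.23 -0.1 ] T [-0.001 -0.114  0.014] p [0.5163 0.1388 0.0702] q6 -0.227 gap 0.389 z [ 7.0e-04 -1.4e-03 -1.0e+00]
```

Rise clear, swing aside, then check.

{"fn": "send_rows", "kwargs": {"steps": [[0,0,-10,0,0,0],[0,0,-25,0,0,0],[0,0,-35,0,0,0],[0,0,-35,0,0,0],[0,0,-35,0,0,0],[0,0,-20,0,0,0],[10,20,0,0,0,0],[15,35,0,0,0,0],[0,35,0,0,0,0],[0,20,0,0,0,0],[0,0,0,0,0,0],[0,0,0,0,0,0]]}}

```text
time: 22.52
ee_pos: [0.6108, 0.1995, 0.2305]
eef_rot: [0.576, 0.818, -0.001, 0.001]
ft_force: [0.0, -0.4, -0.0]
finger_gap: 0.402
```

```bash
python3 k.py;python3 - <<'E'
from h import *
from bench import r
t=r.camera("top");np.savez("e_t.npz",**t);crop(t,235,175,140,80,5,"pics/e_t.png")
s=r.camera("scene");np.savez("e_s.npz",**s);crop(s,270,160,130,95,6,"pics/e_s.png")
cv2.imwrite("pics/e_full.png",s["frame"][:,:,::-1])
P=pts(t)
for nm,P in(("t",pts(t)),("s",pts(s))):
    for lo,hi in((.088,.1),(.044,.056),(.108,.12)):
        m=(P[...,2]>lo)&(P[...,2]<hi)&(abs(P[...,0]-.51)<.04)&(abs(P[...,1]-.043)<.13)
        k,l,st,ce=cv2.connectedComponentsWithStats(m.astype(np.uint8))
        for i in range(1,k):
            if st[i,4]>20:
                q=P[l==i];print(nm,lo,st[i,4],q.mean(0).round(4),cv2.minAreaRect(q[:,:2].astype(np.float32)))
E
python3 hole.py e_t
```

```text
t 22.52 knob 1.175 teeth 2.992 F [ 0.04 -0.4  -0.04] T [-0.006 -0.092  0.024] p [0.6108 0.1995 0.2305] q6 -0.15 gap 0.402 z [ 3.0e-04 -1.7e-03 -1.0e+00]
t 0.088 107 [0.5172 0.1393 0.094 ] ((0.5171754360198975, 0.13955047726631165), (0.013773012906312943, 0.0499970018863678), 18.86455726623535)
t 0.044 111 [0.5206 0.0445 0.0501] ((0.5204035043716431, 0.04449384659528732), (0.03173039108514786, 0.021263767033815384), 0.026967853307724)
t 0.044 147 [ 0.5067 -0.0481  0.0483] ((0.508736789226532, -0.04636138677597046), (0.029096243903040886, 0.05523116514086723), 89.76286315917969)
t 0.044 62 [0.511  0.009  0.0513] ((0.5112292766571045, 0.010237135924398899), (0.03954688459634781, 0.010524585843086243), 0.09771878272294998)
t 0.108 70 [ 0.5084 -0.0177  0.1139] ((0.5079834461212158, -0.01836331933736801), (0.022413145750761032, 0.0199318565428257), 89.71842956542969)
s 0.088 30 [ 0.5161 -0.0165  0.0939] ((0.5167862176895142, -0.017289821058511734), (0.010980896651744843, 0.021288828924298286), 14.801575660705566)
s 0.088 106 [0.5199 0.1384 0.0928] ((0.5176969170570374, 0.1388476938009262), (0.01605827733874321, 0.04852978140115738), 18.38829803466797)
s 0.044 209 [ 0.5156 -0.0251  0.049 ] ((0.5134615302085876, -0.02086475118994713), (0.08663302659988403, 0.052710119634866714), 84.92091369628906)
s 0.044 94 [0.5232 0.0446 0.0497] ((0.5214792490005493, 0.04428018257021904), (0.02400989457964897, 0.03207852691411972), 85.85275268554688)
s 0.108 56 [ 0.511  -0.0177  0.1134] ((0.5098214149475098, -0.018569007515907288), (0.02176552265882492, 0.021657653152942657), 52.64781188964844)
e_t neck 329.22535211267603 215.8732394366197 hole [328.79 216.34] [ 0.5071 -0.0166  0.114 ]
```

View pics/e_t.png

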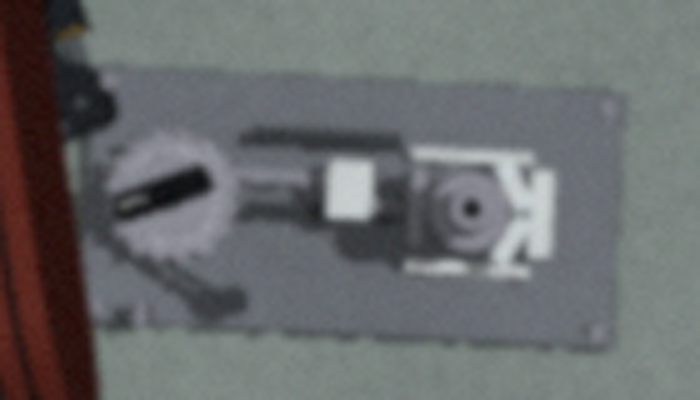

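View pics/e_s.png

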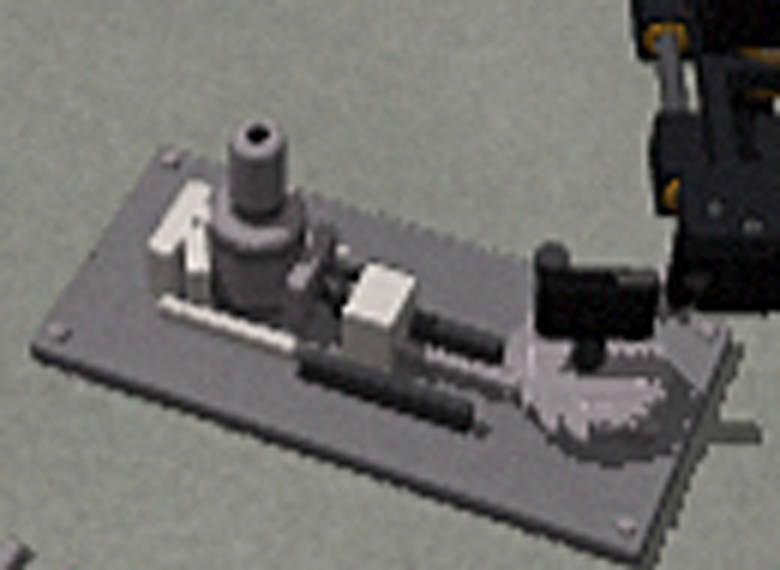

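View pics/e_full.png

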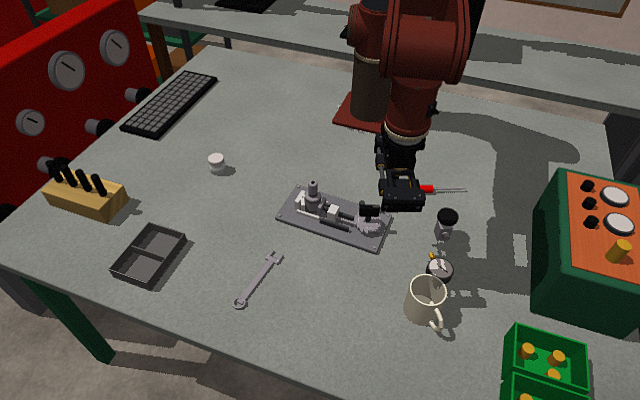

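The top view shows the knob bar at about (165,192), turned roughly 68° (tooth 3 is 67.5°). The reducer at (470,207) stands upright in the V, and the gripper is clear. The scene view shows the bystanders in their original places, so I'll hand in.

```bash
python3 -c "
from bench import r
print(r.sign_off())"
```

```text
the job is handed in; nothing more can be done
None
```

The reducer stands upright in the nest, clamped with the pawl caught at tooth 3 and roughly 12 N on the pad. I let go, moved the gripper clear and handed the job in at about 22.6 s of the 61 s allowed.

- **Load:** While turning past tooth 3 the torque read about 0.125 N·m, or roughly 11–12 N. The pictures agree roughly: the carriage moved about 11.6 mm and the pad about 6 mm, so the spring is squeezed about 5.7 mm, or 13 N. The torque reading has about ±3 N of noise.
- **Why tooth 3:** The reducer slid about 3 mm and then stopped against the back stop. By my estimate the load at tooth 2 was only about 2 N, so tooth 3 is the first that really grips.
- **Pawl:** Backing the knob off past tooth 3 made the torque change sign, so the pawl was holding. After release the picture shows the knob at about 68° (67.5° expected).
- **Bench:** In the last scene picture the bystanders were where they started, judged by eye. The screwdriver was partly hidden behind the arm.

The checks disagreed on the knob's position by 1–2 mm. That put side forces of up to about 8 N on the gripper while winding, which I relieved before letting go.

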